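# Centre the tin on its display stand

### The job

The food tin stands far off-centre on its small wooden display stand and could easily fall. Without grasping or lifting it, push it with light taps of the fingertips until it stands centred on the stand, upright, with the same overhang all round, then take the hand away. Leave the stand where it is and do not disturb the cup, the timer or the spice jar around it.

Things in the scene. Friction and masses are not known exactly. Their poses are not given: they have to be found in the camera images.
- tin_center (a point): Centre of the food tin, half-way up. The tin is a plain upright metal cylinder with a paper label, 76 mm in diameter and 58 mm tall, 0.18 to 0.36 kg, loose on the stand's top; its centre starts 15 to 21 mm to one side (any direction) of the stand's axis. Its z axis points up when it stands upright. Pushed low on its side it slides without tipping, with a friction of a few newtons; it stays where it is left.
- stand_top (a point): Centre of the stand's top face, 60 mm above the worktop; z up. The stand is of turned brown wood, round about this axis: a foot disc 110 mm in diameter and 10 mm thick, a slim stem, and a top disc only 52 mm in diameter and 10 mm thick, smaller than the tin, so a centred tin overhangs it by 12 mm all round. It weighs 0.9 kg and stands loose on the worktop. Its yaw means nothing.
- cup: Bystander: white patterned cup with one handle, 62 x 88 x 50 mm tall; origin on its underside. At the left of the stand.
- kitchen_timer: Bystander: flat square white timer, 66 x 66 x 20 mm tall; origin at the centre of its underside. At the right of the stand.
- jar: Bystander: spice jar with a yellow cap, 42 mm wide, 96 mm tall; origin at the centre of its underside. At the left, farther from the robot.
- tin: The same tin; origin at the centre of its underside, 29 mm below point tin_center.
Not all that is in view belongs to the job. Leave any blue or purple look-alike of the tin alone. Of the things shaped like the part that bears stand_top, the wooden one is meant.

How it is judged:
By the outcome, as a careful person would: the job done as asked, in the order asked, and still so for the second after the job is handed in, with the robot touching nothing.
It also fails if it takes over 64 s, if anything falls off the work surface, if the arm or the gripper's body presses on something with over 40 N, if the wrist force passes 120 N, or if a joint passes its speed limit or range.

### The arm

A 6-joint arm with a two-finger parallel gripper is mounted at the origin on a cart in front of the work surface, level with it; the furniture and walls round the work are solid. World frame = base frame: x ahead of the robot, y to its left, z up, the work surface at z = 0. Lengths are in m, angles in rad, forces in N, time in s.
With the tool pointing down it reaches from about 0.425 to 0.95 m from the base axis. Payload 3.5 kg.
Tool frame: the origin (TCP) lies midway between the tips of the shut fingers; the grasp point (between the pads) lies 19 mm behind it; z points along the fingers, y is the direction in which the jaws open and shut (so a half turn about z gives the same grasp; the last joint's range is limited). The gripper opens to 85 mm and grips with 20 to 120 N. Pads are 22 mm wide; open, the fingers measure 114 mm over their backs; the gripper's body (76 mm by 85 mm) begins 54 mm behind the grasp point. The pads swing forward as they close: fully open they stand 13 mm farther back than shut.
Start: joints at [1.136, 0.286, 1.577, -0, 1.279, -0.15], TCP at [0.19, 0.648, 0.231] pointing down, gripper open.
Joint ranges: [-2.77, 2.77], [-0.9, 2.22], [0.21, 2.48], [-1.53, 4.67], [0.24, 2.81], [-2.84, 2.84]. Speed limits (rad/s): [2.79, 2.79, 3.14, 3.14, 3.14, 3.14].

### API

Orientations are given as a unit quaternion [x, y, z, w].
In Python, from plant import ctrl gives the robot as it stands.
- The arm moves only by the tool apply_moves, never from a script. Its argument "moves" is a list that holds one entry, the list of rows, each a list of 7 numbers: the shift along the tool's x, y, z in m, then the turn, a rotation vector about the tool's x, y, z in degrees, then the gripper's target within -1 to 1 (shut at 1, half-way at 0, fully open at -1). In form: [[[tx, ty, tz, ax, ay, az, hand], ...]]. A call has 1 to 12 rows; each row shifts and turns the pose as measured when the row begins, along the tool's axes as they then stand; what a row does not reach is not made up. A row lasts 1/10 s, in which the tool goes at most 50 mm and 8.59 degrees, less where a joint would pass 70% of its speed; a pose out of reach is approached as far as the arm can. A call with a gripper value outside its range is refused whole. The fingers move at their own pace and stop on an object; "force" is the grip in N (left out, the last holds). Time passes only in rows, so rows that do not move let the fingers close. It gives the time, the measured TCP pose, the force and the opening at its end, in the units of the state.
- ctrl.get_state(): the state, without advancing time (a new reading comes with each control period).
- ctrl.read_camera(name): name is "scene" or "top"; returns the picture (480x640x3 uint8, red, green, blue); there is no depth.
- ctrl.get_calibration(name): a dict with "camera_matrix" (3x3 intrinsics, pixels), "cam_to_world" (4x4, takes a point from camera to world coordinates). Camera axes: x right, y up, looking along -z (the intrinsics and any distortion apply to the point x, -y, -z); pixel columns grow to the right and rows downward; lengths in m; the calibration is good to about 2 mm. A picture is of the moment at which its call begins. get_calibration takes no time and is no camera call.
- ctrl.sign_off(): hands the job in, once; it reports no verdict.
The state is a dict: "time": time; "qpos": joint angles; "dq": joint speeds; "joint_efforts": joint torques, N m; "eef_pos": TCP position; "tcp_rot": TCP orientation; "contact_force": force on the tool from outside, world axes, zero at the start; "wrist_torque": the same for the moment, N m; "opening": opening from 0.0 (shut) to 1.0 (fully open).
Only numpy, scipy, OpenCV 4.12 (cv2) and the standard library are available. Lean on these libraries where they do the work, as an engineer would, in place of code of your own. Each camera call takes 0.05 s, during which the arm holds its last target. There are 200 camera calls.

## Working session

There is one attempt and no reset: what is moved stays moved. The work goes in short steps, Python scripts to look and compute and a tool call to move; the robot and the scene stay as the last step left them, time stands still between calls to the robot, and variables do not carry over. Pictures are saved under pics/ and viewed, about 8 in all and at most 12, crops included, and the job is handed in when it is done.

Besides the shell and the picture viewer there is one more tool, called after "Call:" as name(argument=value, ...), one argument or row to a line, values as JSON. apply_moves: Moves the arm, as the interface text tells. Its arguments: {"type":"object","properties":{"moves":{"type":"array","items":{"type":"array","items":{"type":"array","items":{"type":"number"}}}},"force":{"type":"number"}},"required":["moves"]}

```bash
ls; mkdir -p pics; python3 - <<'E'
from plant import ctrl
import cv2,numpy as np
np.set_printoptions(precision=4,suppress=True)
for n in("scene","top"):
    cv2.imwrite(f"pics/{n}0.png",ctrl.read_camera(n)[:,:,::-1]); print(n,ctrl.get_calibration(n))
print(ctrl.get_state())
E
```

```text
pics
scene {'camera_matrix': array([[559.749 ,   0.    , 321.3176],
       [  0.    , 559.749 , 236.7401],
       [  0.    ,   0.    ,   1.    ]]), 'cam_to_world': array([[ 0.769 ,  0.5034, -0.394 ,  0.1284],
       [-0.6392,  0.6007, -0.4802, -0.4915],
       [-0.0051,  0.6212,  0.7837,  0.9754],
       [ 0.    ,  0.    ,  0.    ,  1.    ]])}
top {'camera_matrix': array([[562.1134,   0.    , 322.7235],
       [  0.    , 562.1134, 244.3592],
       [  0.    ,   0.    ,   1.    ]]), 'cam_to_world': array([[-0.0165,  0.9864, -0.1637,  0.3686],
       [-0.9999, -0.0167,  0.0005,  0.0437],
       [-0.0023,  0.1637,  0.9865,  1.3858],
       [ 0.    ,  0.    ,  0.    ,  1.    ]])}
{'time': 0.1, 'qpos': array([ 1.136 ,  0.2871,  1.578 , -0.    ,  1.2786, -0.15  ]), 'dq': array([-0.0019, -0.0028, -0.004 ,  0.0008,  0.0008,  0.0003]), 'joint_efforts': array([  0.0008, -40.7296, -29.3697,  -0.0001,   0.0034,  -0.    ]), 'eef_pos': array([0.1894, 0.6473, 0.2301]), 'tcp_rot': array([ 0.1419,  0.9899, -0.001 , -0.0003]), 'contact_force': array([-0.6999, -0.4001, -1.1058]), 'wrist_torque': array([-0.0354, -0.0205,  0.0216]), 'opening': 0.9991584369696882}
```

View pics/scene0.png

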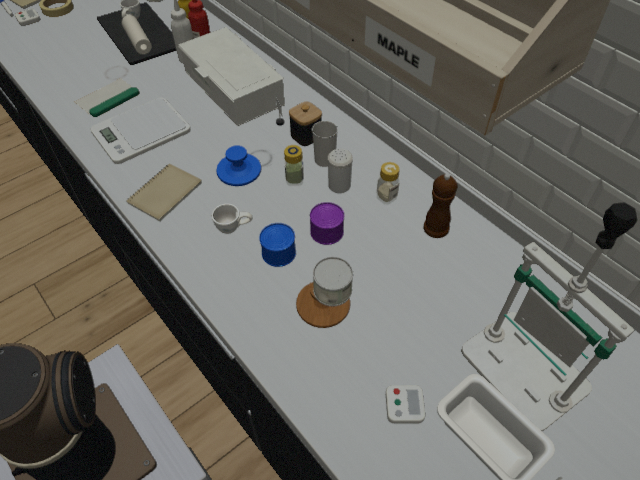

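View pics/top0.png

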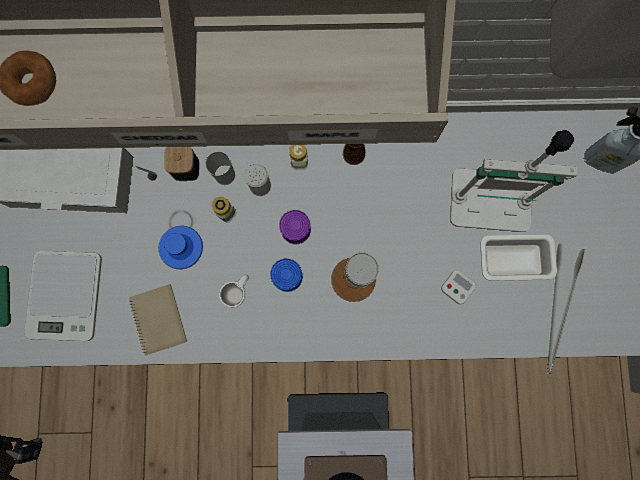

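The scene picture shows the grey tin near (333,280) above the brown foot disc at (324,304). The top picture shows the tin at (362,270) and the foot at (354,280). The cup and blue and purple look-alikes are to the left, and the timer is to the right. Next I'll enlarge both crops.

```bash
cat > h.py <<'E'
import cv2,numpy as np
from plant import ctrl
np.set_printoptions(precision=4,suppress=True)
def proj(n,P):
    c=ctrl.get_calibration(n);T=np.linalg.inv(c["cam_to_world"]);P=np.atleast_2d(P)
    q=P@T[:3,:3].T+T[:3,3];q=q*[1,-1,-1];u=q@c["camera_matrix"].T
    return u[:,:2]/u[:,2:]
def ray(n,uv,z):
    c=ctrl.get_calibration(n);M=c["cam_to_world"]
    d=np.linalg.inv(c["camera_matrix"])@np.array([*uv,1.]);d=M[:3,:3]@(d*[1,-1,-1]);o=M[:3,3]
    return o+d*(z-o[2])/d[2]
def circ(c,r,z,n=120):
    t=np.linspace(0,2*np.pi,n,endpoint=False);return np.c_[c[0]+r*np.cos(t),c[1]+r*np.sin(t),0*t+z]
def outline(n,c,r,z0,z1):
    return cv2.convexHull(np.r_[proj(n,circ(c,r,z0)),proj(n,circ(c,r,z1))].astype(np.float32))[:,0]
def brown(im):
    h=cv2.cvtColor(im,cv2.COLOR_RGB2HSV);return ((h[...,0]<20)&(h[...,1]>90)&(h[...,2]>50)).astype(np.uint8)
E
python3 - <<'E'
from h import *
out=[]
for n,b in(("scene",(285,245,90,90)),("top",(315,235,80,80))):
    im=cv2.imread(f"pics/{n}0.png")[:,:,::-1];x,y,w,h=b
    m=brown(im)[y:y+h,x:x+w];k,l,s,ce=cv2.connectedComponentsWithStats(m);i=1+s[1:,4].argmax()
    print(n,s[i],ce[i]+[x,y],ray(n,ce[i]+[x,y],.01))
    out.append(cv2.resize(im[y:y+h,x:x+w],(400,400),interpolation=cv2.INTER_CUBIC))
cv2.imwrite("pics/crop0.png",np.hstack(out)[:,:,::-1])
E
```

```text
scene [  11   38   54   45 1282] [319.0023 309.3144] [ 0.4921 -0.0391  0.01  ]
top [ 17  23  44  43 797] [348.1619 284.734 ] [ 0.4955 -0.0177  0.01  ]
```

View pics/crop0.png

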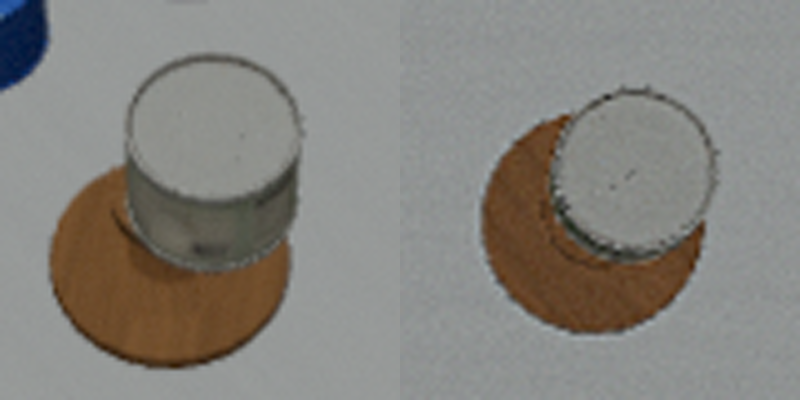

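```bash
cat >> h.py <<'E'
from scipy.optimize import minimize,least_squares
from scipy.ndimage import map_coordinates
def samp(g,uv):return map_coordinates(g,[uv[:,1],uv[:,0]],order=1)
def tin_fit(ims,c0,z=.118,r=.0375,freez=False):
    gs={n:cv2.GaussianBlur(cv2.morphologyEx(cv2.cvtColor(i,cv2.COLOR_RGB2GRAY),cv2.MORPH_BLACKHAT,np.ones((5,5),np.uint8)).clip(0,40).astype(np.float32),(0,0),1.0) for n,i in ims.items()}
    f=lambda p:-sum(samp(g,proj(n,circ(p[:2]+c0,r,z+(p[2] if freez else 0)))).mean() for n,g in gs.items())
    S=np.array([[dx,dy,0] for dx in np.arange(-.012,.0121,.003) for dy in np.arange(-.012,.0121,.003)])
    b=S[np.argmin([f(s) for s in S])];k=3 if freez else 2
    s=minimize(f,b[:k],method="Nelder-Mead",options=dict(initial_simplex=np.vstack([b[:k]]+[b[:k]+.003*e for e in np.eye(k)])))
    return np.r_[s.x[:2]+c0,z+(s.x[2] if freez else 0)],-s.fun
def foot_fit(ims,c0,freez=False):
    # boundary of brown region (excluding that next to the tin, by residual gating)
    B={}
    for n,im in ims.items():
        m=brown(im);k,l,s,_=cv2.connectedComponentsWithStats(m);u=proj(n,[*c0,.01])[0].astype(int)
        i=np.bincount(l[u[1]-25:u[1]+30,u[0]-30:u[0]+30].ravel(),minlength=k);i[0]=0;i=i.argmax()
        cn=max(cv2.findContours((l==i).astype(np.uint8),cv2.RETR_EXTERNAL,cv2.CHAIN_APPROX_NONE)[0],key=len)
        B[n]=cn[:,0].astype(np.float32)
    def f(p,gate=None):
        r=[]
        for n,b in B.items():
            o=outline(n,p[:2],.055,p[2]-.01 if freez else 0,p[2] if freez else .01)
            d=np.array([cv2.pointPolygonTest(o[:,None],(float(x),float(y)),True) for x,y in b])-.5
            r.append(d)
        r=np.concatenate(r);return r if gate is None else r[gate]
    p=np.array([*c0,.01]) if freez else np.array(c0,float)
    for g in(6,4,2.5,2,2):
        p=least_squares(lambda q:f(q,gt),p,diff_step=1e-3,loss="soft_l1").x if (gt:=np.abs(f(p))<g) is not None else p
    return p,np.abs(f(p,gt)).mean(),gt.sum()
E
cat > meas.py <<'E'
from h import *
import sys
def run(tag,c,t):
    ims={n:ctrl.read_camera(n) for n in("scene","top")}
    for sub in(["scene"],["top"],["scene","top"]):
        d={n:ims[n] for n in sub};print(sub,"foot",*foot_fit(d,c),"tin",*tin_fit(d,np.array(t)))
    print("free z",foot_fit(ims,c,True),tin_fit(ims,np.array(t),freez=True))
    out=[]
    for n in ims:
        im=ims[n].copy();u=proj(n,[*c,.06])[0].astype(int);x,y=u-40;s=5
        o=cv2.resize(im[y:y+80,x:x+80],None,fx=s,fy=s,interpolation=cv2.INTER_CUBIC)
        F=foot_fit(ims,c)[0];T=tin_fit(ims,np.array(t))[0]
        for P in(outline(n,F,.055,0,.01),proj(n,circ(T,.038,.118)),proj(n,circ(F,.026,.06)),):
            cv2.polylines(o,[((P-[x,y]+.5)*s).astype(np.int32)],True,(255,0,0))
        out.append(o)
    cv2.imwrite(f"pics/{tag}.png",np.hstack(out)[:,:,::-1])
if __name__=="__main__":
    a=sys.argv;run(a[1],[float(v) for v in a[2:4]],[float(v) for v in a[4:6]])
E
python3 - <<'E'
from h import *
print([ray("top",(354,279),.01),ray("scene",(322,304),.01),ray("top",(361.6,269.6),.118),ray("scene",(333,273.3),.118)])
for n,u in(("cup",(232,294)),("jar",(298,155)),("timer",(458,288)),("blue",(286,275)),("purple",(295,226))):print(n,ray("top",u,.04))
E
python3 meas.py fit0 .503 -.027 .518 -.043
```

```text
[array([ 0.5094, -0.0323,  0.01  ]), array([ 0.5046, -0.0334,  0.01  ]), array([ 0.5195, -0.0441,  0.118 ]), array([ 0.5207, -0.0467,  0.118 ])]
cup [0.4752 0.2621 0.04  ]
jar [0.8188 0.101  0.04  ]
timer [ 0.4805 -0.2791  0.04  ]
blue [0.5187 0.1326 0.04  ]
purple [0.6385 0.11   0.04  ]
['scene'] foot [ 0.5111 -0.0287] 0.5935440890420626 98 tin [ 0.5187 -0.0478  0.118 ] 17.796382904052734
['top'] foot [ 0.5112 -0.0312] 0.411284590473415 91 tin [ 0.5201 -0.0429  0.118 ] 17.94854164123535
['scene', 'top'] foot [ 0.511  -0.0299] 0.6084495439578799 191 tin [ 0.519  -0.0463  0.118 ] 31.502952575683594
free z (array([ 0.5106, -0.0303,  0.0121]), np.float64(0.5854996825845035), np.int64(190)) (array([ 0.5217, -0.0436,  0.1106]), np.float64(35.72173309326172))Traceback (most recent call last):
  File "meas.py", line 18, in <module>
    a=sys.argv;run(a[1],[float(v) for v in a[2:4]],[float(v) for v in a[4:6]])
               ~~~^^^^^^^^^^^^^^^^^^^^^^^^^^^^^^^^^^^^^^^^^^^^^^^^^^^^^^^^^^^^
  File "meas.py", line 12, in run
    F=foot_fit(ims,c)[0];T=tin_fit(ims,np.array(t))[0]
      ~~~~~~~~^^
[... 1667 characters left out ...]
^^^^^^^^^^^^^^^^^^^^^^^^^^^^
  File "h.py", line 45, in <lambda>
    p=least_squares(lambda q:f(q,gt),p,diff_step=1e-3,loss="soft_l1").x if (gt:=np.abs(f(p))<g) is not None else p
                             ~^^^^^^
  File "h.py", line 39, in f
    o=outline(n,p[:2],.055,p[2]-.01 if freez else 0,p[2] if freez else .01)
  File "h.py", line 15, in outline
    return cv2.convexHull(np.r_[proj(n,circ(c,r,z0)),proj(n,circ(c,r,z1))].astype(np.float32))[:,0]
                                                     ~~~~^^^^^^^^^^^^^^^^
  File "h.py", line 5, in proj
    c=ctrl.get_calibration(n);T=np.linalg.inv(c["cam_to_world"]);P=np.atleast_2d(P)
ValueError: time passes only in moves, steps and waits
```

```bash
python3 - <<'E'
s=open('h.py').read()
s=s.replace("def proj(","CAL={n:ctrl.get_calibration(n) for n in('scene','top')}\ndef proj(",1).replace("c=ctrl.get_calibration(n)","c=CAL[n]")
open('h.py','w').write(s)
m=open('meas.py').read()
m=m.replace("def run(tag,c,t):\n    ims={n:ctrl.read_camera(n) for n in(\"scene\",\"top\")}","def run(tag,c,t,ims=None):\n    ims=ims or {n:ctrl.read_camera(n) for n in(\"scene\",\"top\")}")
open('meas.py','w').write(m)
E
python3 - <<'E'
from meas import *
run("fit0",[.51,-.031],[.52,-.045],{n:cv2.imread(f"pics/{n}0.png")[:,:,::-1].copy() for n in("scene","top")})
E
```

```text
['scene'] foot [ 0.511  -0.0287] 0.5999380994727733 99 tin [ 0.5187 -0.0478  0.118 ] 17.935625076293945
['top'] foot [ 0.5111 -0.0312] 0.39516818613132015 91 tin [ 0.5201 -0.043   0.118 ] 18.55126953125
['scene', 'top'] foot [ 0.5109 -0.0299] 0.6213993690775662 193 tin [ 0.519  -0.0463  0.118 ] 32.24003219604492
free z (array([ 0.5105, -0.0303,  0.0121]), np.float64(0.5828973395186642), np.int64(191)) (array([ 0.5215, -0.0438,  0.1108]), np.float64(36.424774169921875))
```

View pics/fit0.png

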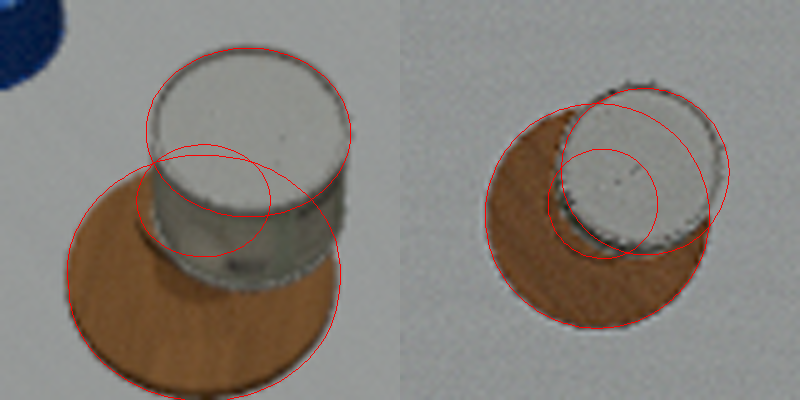

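```bash
python3 - <<'E'
from meas import *
ims={n:cv2.imread(f"pics/{n}0.png")[:,:,::-1].copy() for n in("scene","top")}
t=np.array([.52,-.045])
for r in(.035,.036,.037,.038):
    print(r,[tin_fit({n:ims[n]},t,r=r) for n in ims],tin_fit(ims,t,r=r,freez=True))
E
```

```text
0.035 [(array([ 0.5204, -0.0459,  0.118 ]), np.float64(15.78419017791748)), (array([ 0.5208, -0.0434,  0.118 ]), np.float64(15.605391502380371))] (array([ 0.5215, -0.0442,  0.1156]), np.float64(30.956571578979492))
0.036 [(array([ 0.5195, -0.0471,  0.118 ]), np.float64(17.421777725219727)), (array([ 0.5203, -0.0432,  0.118 ]), np.float64(17.838220596313477))] (array([ 0.5213, -0.0441,  0.1134]), np.float64(34.40129852294922))
0.037 [(array([ 0.519 , -0.0477,  0.118 ]), np.float64(18.210336685180664)), (array([ 0.5203, -0.043 ,  0.118 ]), np.float64(18.68273162841797))] (array([ 0.5216, -0.0439,  0.1113]), np.float64(36.45988464355469))
0.038 [(array([ 0.5186, -0.0481,  0.118 ]), np.float64(17.21095848083496)), (array([ 0.5198, -0.0431,  0.118 ]), np.float64(18.049345016479492))] (array([ 0.5215, -0.0437,  0.1104]), np.float64(35.61578369140625))
```

Offset estimate: stand axis about (0.511, -0.030), tin about (0.5215, -0.044). That is 17 mm off, which fits the 15–21 mm given. I'll push along about (-0.63, 0.77), starting from the far right. First I'll go above that side with the fingers shut.

Call:
apply_moves(
  moves=[
    [[-0.029, -0.031, 0, 0, 0, 0, 1], [-0.029, -0.031, 0, 0, 0, 0, 1], [-0.029, -0.031, 0, 0, 0, 0, 1], [-0.029, -0.031, 0, 0, 0, 0, 1], [-0.029, -0.031, 0, 0, 0, 0, 1], [-0.029, -0.031, 0, 0, 0, 0, 1], [-0.029, -0.031, 0, 0, 0, 0, 1], [-0.029, -0.031, 0, 0, 0, 0, 1], [-0.029, -0.031, 0, 0, 0, 0, 1], [-0.029, -0.031, 0, 0, 0, 0, 1], [-0.029, -0.031, 0, 0, 0, 0, 1], [-0.029, -0.031, 0, 0, 0, 0, 1]],
  ],
  force=30,
)

```text
time: 1.4
eef_pos: [0.4238, 0.1796, 0.2281]
tcp_rot: [0.136, 0.991, -0.001, 0.0]
contact_force: [0.4, 0.1, -0.7]
opening: 0.004
```

Call:
apply_moves(
  moves=[
    [[-0.027, -0.029, 0, 0, 0, 0, 1], [-0.027, -0.029, 0, 0, 0, 0, 1], [-0.027, -0.029, 0, 0, 0, 0, 1], [-0.027, -0.029, 0, 0, 0, 0, 1], [-0.027, -0.029, 0, 0, 0, 0, 1], [-0.027, -0.029, 0, 0, 0, 0, 1], [-0.027, -0.029, 0, 0, 0, 0, 1], [0, 0, 0, 0, 0, 7, 1], [0, 0, 0, 0, 0, 7, 1], [0, 0, 0, 0, 0, 7, 1], [0, 0, 0, 0, 0, 7, 1], [0, 0, 0, 0, 0, 7, 1]],
  ],
)

```text
time: 2.6
eef_pos: [0.5547, -0.0857, 0.2271]
tcp_rot: [0.444, 0.896, -0.001, 0.001]
contact_force: [0.0, -0.6, 0.3]
opening: -0.0
```

Call:
apply_moves(
  moves=[
    [[-0.01, 0, 0, 0, 6, 0, 1], [-0.007, 0, 0, 0, 6, 0, 1], [0, 0, 0, 0, 0, 0, 1], [-0.006, 0, 0.03, 0, 0, 0, 1], [-0.006, 0, 0.03, 0, 0, 0, 1], [-0.006, 0, 0.03, 0, 0, 0, 1]],
  ],
)

```text
time: 3.2
eef_pos: [0.5672, -0.0987, 0.1376]
tcp_rot: [0.442, 0.891, 0.047, -0.089]
contact_force: [0.2, -0.3, 0.1]
opening: -0.002
```

```bash
cat > st.py <<'E'
from plant import ctrl
from scipy.spatial.transform import Rotation as R
import numpy as np
np.set_printoptions(precision=4,suppress=True)
s=ctrl.get_state();M=R.from_quat(s["tcp_rot"]).as_matrix()
print(s["time"],s["eef_pos"],s["contact_force"]);print(M)
# target offsets in tool axes
for t in ([.5633,-.099,.067],):print(M.T@(np.array(t)-s["eef_pos"]))
E
python3 st.py
```

```text
3.2 [ 0.5672 -0.0987  0.1376] [ 0.1797 -0.2846  0.0616]
[[-0.5936  0.7963 -0.1166]
 [ 0.7796  0.6049  0.1624]
 [ 0.1999  0.0055 -0.9798]]
[-0.012  -0.0037  0.0696]
```

Call:
apply_moves(
  moves=[
    [[-0.005, -0.001, 0.025, 0, 0, 0, 1], [-0.005, -0.001, 0.025, 0, 0, 0, 1], [-0.003, -0.001, 0.015, 0, 0, 0, 1], [0, 0, 0, 0, 0, 0, 1]],
  ],
)

```text
time: 3.6
eef_pos: [0.5603, -0.0968, 0.0644]
tcp_rot: [0.441, 0.892, 0.046, -0.091]
contact_force: [-0.1, -0.0, -0.0]
opening: 0.001
```

```bash
sed -i 's/\[.5633,-.099,.067\]/[.5475,-.0785,.068]/' st.py; python3 st.py; python3 - <<'E'
from h import *
out=[]
for n,b in(("scene",(285,245,90,90)),("top",(320,235,80,80))):
    x,y,w,h=b;out.append(cv2.resize(ctrl.read_camera(n)[y:y+h,x:x+w],(400,400),interpolation=cv2.INTER_CUBIC))
cv2.imwrite("pics/pre.png",np.hstack(out)[:,:,::-1])
E
```

```text
3.6 [ 0.5603 -0.0968  0.0644] [-0.0612 -0.0261 -0.0247]
[[-0.5942  0.7949 -0.1228]
 [ 0.7783  0.6067  0.1618]
 [ 0.2031  0.0006 -0.9792]]
[0.0226 0.0009 0.001 ]
```

View pics/pre.png

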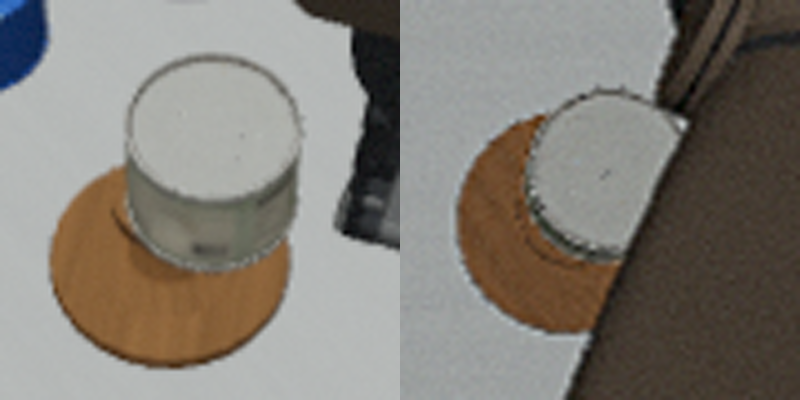

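The tool tip is at crop (345,230), level with the bottom of the tin and clear of it. I'll raise it 2–3 mm and approach slowly.

Call:
apply_moves(
  moves=[
    [[0.003, 0, -0.002, 0, 0, 0, 1], [0.003, 0, 0.0, 0, 0, 0, 1], [0.003, 0, 0.0006, 0, 0, 0, 1], [0.002, 0, 0.0004, 0, 0, 0, 1], [0.002, 0, 0.0004, 0, 0, 0, 1]],
  ],
)

```text
time: 4.2
eef_pos: [0.558, -0.0881, 0.0766]
tcp_rot: [0.441, 0.892, 0.046, -0.083]
contact_force: [-0.0, 0.1, -0.3]
opening: -0.001
```

Call:
apply_moves(
  moves=[
    [[0.002, 0, 0.0004, 0, 0, 0, 1]],
  ],
)

```text
time: 4.3
eef_pos: [0.5568, -0.0863, 0.0769]
tcp_rot: [0.441, 0.892, 0.046, -0.083]
contact_force: [0.5, 0.9, -0.3]
opening: -0.0
```

Call:
apply_moves(
  moves=[
    [[0.002, 0, 0.0004, 0, 0, 0, 1]],
  ],
)

```text
time: 4.4
eef_pos: [0.5554, -0.0846, 0.0769]
tcp_rot: [0.441, 0.892, 0.046, -0.083]
contact_force: [0.4, 0.7, 0.1]
opening: -0.001
```

Call:
apply_moves(
  moves=[
    [[-0.002, 0, 0.005, 0, 0, 0, 1], [0, 0, 0.004, 0, 0, 0, 1]],
  ],
)

```text
time: 4.6
eef_pos: [0.5559, -0.0847, 0.0676]
tcp_rot: [0.441, 0.893, 0.046, -0.082]
contact_force: [0.1, 0.1, -0.2]
opening: 0.003
```

Call:
apply_moves(
  moves=[
    [[0.002, 0, 0.0004, 0, 0, 0, 1], [0.002, 0, 0.0004, 0, 0, 0, 1]],
  ],
)

```text
time: 4.8
eef_pos: [0.5526, -0.0812, 0.0661]
tcp_rot: [0.441, 0.892, 0.046, -0.084]
contact_force: [1.1, -1.4, 0.9]
opening: -0.004
```

Contact is felt where expected: the TCP is 48.5 mm from the estimated tin centre (38 + about 10.5). I'll push in small steps.

Call:
apply_moves(
  moves=[
    [[0.002, 0, 0.0003, 0, 0, 0, 1], [0.002, 0, 0.0003, 0, 0, 0, 1]],
  ],
)

```text
time: 5.0
eef_pos: [0.5507, -0.0785, 0.0664]
tcp_rot: [0.441, 0.893, 0.046, -0.082]
contact_force: [0.8, -0.9, -0.9]
opening: 0.002
```

Call:
apply_moves(
  moves=[
    [[0.002, 0, 0.0003, 0, 0, 0, 1], [0.002, 0, 0.0003, 0, 0, 0, 1], [0.002, 0, 0.0003, 0, 0, 0, 1]],
  ],
)

```text
time: 5.3
eef_pos: [0.5469, -0.0735, 0.0667]
tcp_rot: [0.441, 0.893, 0.046, -0.082]
contact_force: [1.4, -1.5, -1.0]
opening: -0.003
```

Call:
apply_moves(
  moves=[
    [[0.002, 0, 0.0003, 0, 0, 0, 1], [0.002, 0, 0.0003, 0, 0, 0, 1], [0.001, 0, 0.0002, 0, 0, 0, 1]],
  ],
)

```text
time: 5.6
eef_pos: [0.5434, -0.069, 0.0669]
tcp_rot: [0.441, 0.893, 0.046, -0.082]
contact_force: [0.9, -1.4, -0.7]
opening: -0.0
```

Call:
apply_moves(
  moves=[
    [[-0.004, 0, 0, 0, 0, 0, 1], [-0.02, 0, -0.004, 0, 0, 0, 1], [-0.04, 0, -0.01, 0, 0, 0, 1], [-0.04, 0, -0.01, 0, 0, 0, 1], [0, 0, 0, 0, 0, 0, 1], [0, 0, 0, 0, 0, 0, 1]],
  ],
)

```text
time: 6.2
eef_pos: [0.6084, -0.1544, 0.0696]
tcp_rot: [0.44, 0.893, 0.047, -0.086]
contact_force: [-0.7, 0.6, -0.9]
opening: 0.002
```

```bash
python3 meas.py fit1 .511 -.030 .514 -.034; python3 st.py
```

```text
['scene'] foot [ 0.5108 -0.0281] 0.582185577448425 102 tin [ 0.5092 -0.0357  0.118 ] 19.698976516723633
['top'] foot [ 0.5108 -0.0308] 0.49466103351266827 106 tin [ 0.5111 -0.0316  0.118 ] 20.25562286376953
['scene', 'top'] foot [ 0.5107 -0.0294] 0.6670302674141758 212 tin [ 0.5096 -0.0344  0.118 ] 37.12407684326172
free z (array([ 0.5103, -0.0297,  0.012 ]), np.float64(0.646937511196775), np.int64(212)) (array([ 0.512 , -0.032 ,  0.1114]), np.float64(40.0047607421875))
6.3 [ 0.608  -0.1539  0.0699] [-0.3656 -0.1339 -0.7804]
[[-0.5983  0.7935 -0.1117]
 [ 0.7776  0.6086  0.1581]
 [ 0.1934  0.0077 -0.9811]]
[ 0.0945 -0.0022  0.0205]
```

View pics/fit1.png

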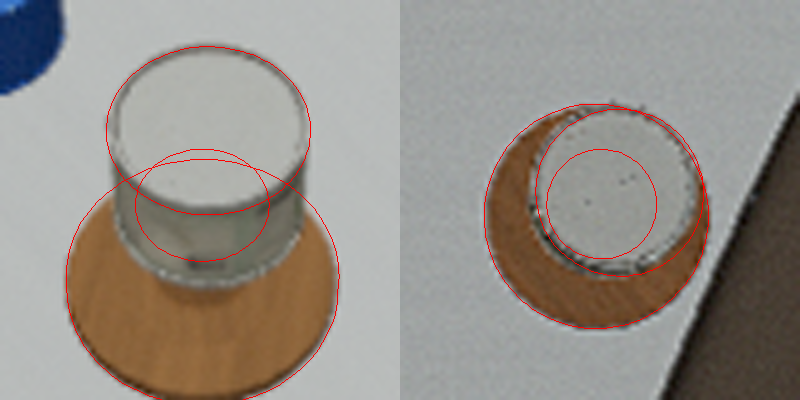

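```bash
cat > view.py <<'E'
from h import *
import sys
def go(tag,N=6):
    out=[]
    for n,w,h in(("scene",50,70),("top",50,70)):
        a=np.mean([ctrl.read_camera(n).astype(np.float32) for _ in range(N)],0);im=a.astype(np.uint8)
        np.save(f"{tag}_{n}.npy",a)
        F=foot_fit({n:im},[.511,-.030])[0];x,y=np.round(proj(n,[*F,.07])[0]).astype(int)-[w//2,h//2];s=8
        o=cv2.resize(im[y:y+h,x:x+w],None,fx=s,fy=s,interpolation=cv2.INTER_CUBIC)
        for P,c in((proj(n,circ(F,.038,.118)),(255,0,0)),(proj(n,circ(F,.038,.060)),(0,255,0)),(outline(n,F,.055,0,.01),(0,0,255))):
            cv2.polylines(o,[np.round((P-[x,y]+.5)*s-.5).astype(np.int32)],True,c)
        print(n,F,"origin",x,y);out.append(o)
    cv2.imwrite(f"pics/{tag}.png",np.hstack(out)[:,:,::-1])
go(sys.argv[1])
E
python3 view.py z1
```

```text
scene [ 0.5107 -0.0283] origin 298 249
top [ 0.5107 -0.0308] origin 330 241
```

View pics/z1.png

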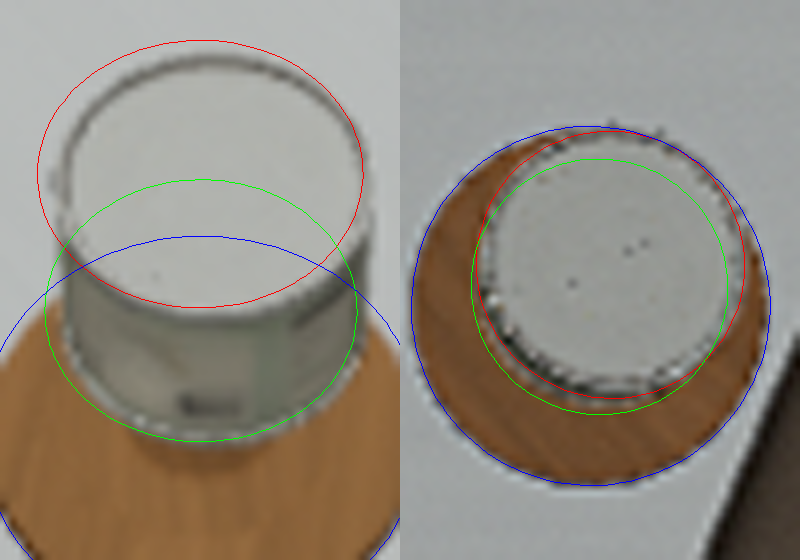

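The enlarged view shows the top-camera outline almost on the predicted rim (red, centre 611,264). The rim itself looks about 1 mm right and 2 mm up. In the scene view the tin's rim centre (213) lies about 13 units right of the prediction (200), or about 3 mm. The finger position says about 2 mm remains. I'll push about 2.4 mm more the same way.

```bash
sed -i 's/\[.5475,-.0785,.068\]/[.5475,-.0746,.067],[.5420,-.0672,.067]/' st.py; python3 st.py
```

```text
6.9 [ 0.6085 -0.1542  0.0702] [ 0.1717 -0.4186 -0.5828]
[[-0.5987  0.7933 -0.1107]
 [ 0.7776  0.6088  0.1573]
 [ 0.1922  0.0081 -0.9813]]
[0.0978 0.     0.0225]
[0.1068 0.0001 0.0242]
```

Call:
apply_moves(
  moves=[
    [[0.03, 0, 0.006, 0, 0, 0, 1], [0.03, 0, 0.006, 0, 0, 0, 1], [0.02, 0, 0.005, 0, 0, 0, 1], [0.008, 0, 0.002, 0, 0, 0, 1], [0.002, 0, 0.001, 0, 0, 0, 1], [0, 0, 0, 0, 0, 0, 1]],
  ],
)

```text
time: 7.5
eef_pos: [0.5519, -0.0803, 0.0681]
tcp_rot: [0.441, 0.893, 0.046, -0.083]
contact_force: [-0.7, -0.3, 0.1]
opening: -0.003
```

```bash
python3 st.py
```

```text
7.5 [ 0.5519 -0.0803  0.0681] [-0.7462 -0.3297  0.1363]
[[-0.5979  0.7943 -0.1078]
 [ 0.7789  0.6075  0.156 ]
 [ 0.1894  0.0093 -0.9819]]
[ 0.0069 -0.      0.0025]
[0.0159 0.0001 0.0042]
```

Call:
apply_moves(
  moves=[
    [[0.003, 0, 0.001, 0, 0, 0, 1], [0.003, 0, 0.001, 0, 0, 0, 1], [0.003, 0, 0.0007, 0, 0, 0, 1], [0.002, 0, 0.0004, 0, 0, 0, 1]],
  ],
)

```text
time: 7.9
eef_pos: [0.5467, -0.0731, 0.0676]
tcp_rot: [0.442, 0.892, 0.046, -0.082]
contact_force: [0.2, 0.6, 0.3]
opening: -0.001
```

Call:
apply_moves(
  moves=[
    [[0.002, 0, 0.0004, 0, 0, 0, 1]],
  ],
)

```text
time: 8.0
eef_pos: [0.5455, -0.0715, 0.0676]
tcp_rot: [0.442, 0.892, 0.046, -0.082]
contact_force: [-0.1, 0.3, 0.9]
opening: -0.001
```

```bash
python3 st.py
```

```text
8.0 [ 0.5455 -0.0715  0.0676] [-0.1018  0.2955  0.924 ]
[[-0.5964  0.7957 -0.1051]
 [ 0.7806  0.6055  0.155 ]
 [ 0.1869  0.0104 -0.9823]]
[-0.0037 -0.0002 -0.0001]
[ 0.0053 -0.0001  0.0016]
```

Call:
apply_moves(
  moves=[
    [[0.002, 0, 0.0005, 0, 0, 0, 1], [0.002, 0, 0.0005, 0, 0, 0, 1]],
  ],
)

```text
time: 8.2
eef_pos: [0.5431, -0.0683, 0.0674]
tcp_rot: [0.442, 0.892, 0.046, -0.081]
contact_force: [1.3, -2.3, -0.1]
opening: -0.0
```

Call:
apply_moves(
  moves=[
    [[0.0015, 0, 0.0003, 0, 0, 0, 1]],
  ],
)

```text
time: 8.3
eef_pos: [0.5424, -0.0673, 0.0675]
tcp_rot: [0.442, 0.892, 0.046, -0.081]
contact_force: [0.6, -0.9, -1.2]
opening: 0.001
```

Call:
apply_moves(
  moves=[
    [[0.0008, 0, 0.0001, 0, 0, 0, 1], [-0.004, 0, -0.0008, 0, 0, 0, 1], [-0.02, 0, -0.004, 0, 0, 0, 1], [-0.04, 0, -0.01, 0, 0, 0, 1], [-0.04, 0, -0.01, 0, 0, 0, 1], [-0.03, 0, -0.01, 0, 0, 0, 1], [0, 0, 0, 0, 0, 0, 1]],
  ],
)

```text
time: 9.0
eef_pos: [0.627, -0.1789, 0.076]
tcp_rot: [0.441, 0.893, 0.046, -0.083]
contact_force: [0.5, -0.2, 0.1]
opening: -0.0
```

```bash
sed -i 's/(n,circ(F,.038,.118)),(255/(n,circ(F,.036,.117)),(255/;s/circ(F,.038,.060)/circ(F,.036,.061)/' view.py; python3 view.py z2; python3 - <<'E'
from h import *
for tag in("z1","z2"):
    I={n:np.load(f"{tag}_{n}.npy").astype(np.uint8) for n in("scene","top")}
    for r in(.036,.037):print(tag,r,*[(n,tin_fit({n:I[n]},np.array([.512,-.031]),r=r)[0][:2]-foot_fit({n:I[n]},[.511,-.03])[0]) for n in I],tin_fit(I,np.array([.512,-.031]),r=r,freez=True)[0])
E
```

```text
scene [ 0.5108 -0.0281] origin 298 249
top [ 0.5106 -0.0305] origin 330 241
z1 0.036 ('scene', array([-0.0011, -0.0068])) ('top', array([ 0.0011, -0.0006])) [ 0.5118 -0.0322  0.1135]
z1 0.037 ('scene', array([-0.0013, -0.0073])) ('top', array([ 0.0006, -0.0007])) [ 0.5121 -0.0321  0.1119]
z2 0.036 ('scene', array([-0.0028, -0.005 ])) ('top', array([-0.0001,  0.0013])) [ 0.5104 -0.0304  0.1137]
z2 0.037 ('scene', array([-0.003 , -0.0054])) ('top', array([-0.0007,  0.0007])) [ 0.5103 -0.0303  0.1123]
```

View pics/z2.png

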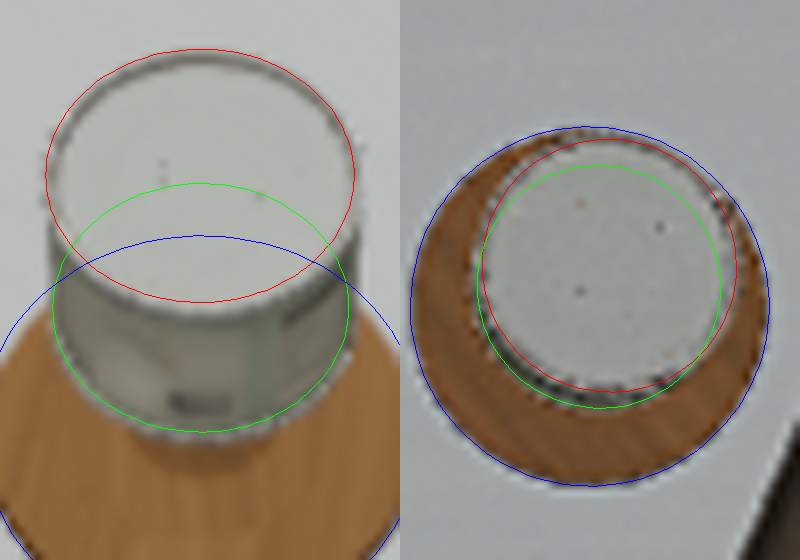

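The tin is now centred within measurement. In the scene view the rim mid-column is 202 against 200.5 predicted. In the top view the outline is within about 1 mm of the rim predicted for a centred tin. I'll take the hand up and away.

Call:
apply_moves(
  moves=[
    [[-0.01, 0, -0.03, 0, 0, 0, 1], [-0.01, 0, -0.04, 0, 0, 0, 1], [-0.01, 0, -0.04, 0, 0, 0, 1], [-0.01, 0, -0.03, 0, 0, 0, 1], [0, 0, 0, 0, 0, 0, 1], [0, 0, 0, 0, 0, 0, 1]],
  ],
)

```text
time: 10.2
eef_pos: [0.663, -0.2273, 0.2057]
tcp_rot: [0.439, 0.893, 0.046, -0.089]
contact_force: [0.3, 0.4, -1.5]
opening: 0.0
```

```bash
python3 - <<'E'
from h import *
cv2.imwrite("pics/final.png",(t:=ctrl.read_camera("top"))[:,:,::-1])
I={"scene":ctrl.read_camera("scene"),"top":t}
print(foot_fit(I,[.511,-.03]),tin_fit(I,np.array([.511,-.03]),r=.037,freez=True))
for n in I:
    a=cv2.imread(f"pics/{n}0.png")[:,:,::-1];d=(cv2.absdiff(a,I[n]).max(2)>60).astype(np.uint8)
    k,l,s,c=cv2.connectedComponentsWithStats(d);print(n,s[1:][s[1:,4]>25])
E
```

```text
(array([ 0.5106, -0.0292]), np.float64(0.6858695829589189), np.int64(213)) (array([ 0.5103, -0.0303,  0.1122]), np.float64(38.94407272338867))
scene [[   13     0   421   198 35242]
 [   49     3    15     5    40]
 [  122    11     9    27    95]
 [  195    65    85    35  1249]
 [    8    81    18    25   244]
 [  330    88   202   145  1185]
 [    5   100     8    12    57]
 [   17   103    14     7    36]
 [  505   119    21    14    55]
 [    0   121    95   230 11532]
 [  466   158    22    16    38]
 [   85   173    18    22    72]
 [  539   177    16    10    30]
 [  496   180    56    38   171]
 [  554   188    27    19   171]
 [  463   213    53    59  1440]
 [  333   257    21    19    61]
 [  313   258    18    18    40]
 [  310   277    13    11    49]
 [  338   277    15    27   151]
 [  305   290    17    14    67]
 [   67   351    29    84  1226]
 [   12   425    15     6    32]
 [    0   436    24     5    92]
 [    0   449    17     3    27]
 [    0   450    61    30   405]]
top [[  358   112   184   267 17342]
 [  518   173    11     6    32]
 [  488   174    40     8    87]
 [  352   252    27    17    37]
 [  339   260    28    31   256]
 [  283   371    21    19   139]
 [  305   375    32    20   175]
 [  349   376     8    17    59]
 [  359   392    27     2    28]
 [  425   403    12    32    45]
 [  268   431   146    49  4509]
 [    0   435    43    45  1078]
 [  421   442     7    18    43]
 [  261   449     8    12    40]
 [  242   460     9    20    37]
 [  253   467    24    13   238]
 [  332   473    32     7   117]]
```

View pics/final.png

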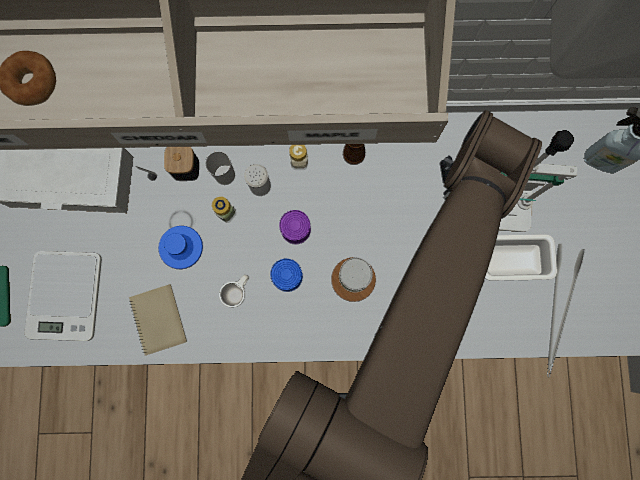

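The final picture shows the tin over the stand at (354,275). The cup, jars and look-alikes are unchanged, and the arm is clear. The timer is hidden from above, but the scene camera shows no change there. I'm handing in.

```bash
python3 -c "
from plant import ctrl
print(ctrl.sign_off())"
```

```text
the job is handed in; nothing more can be done
None
```

I pushed the tin to the middle of its stand with two sets of light taps near its base, using the shut fingertips. The first moved it about 14 mm and the second about 2 mm, with contact forces of about 3 N or less. I then drew the hand back and up and handed the job in at about 10.3 s.

- **Centring:** the last fit using both cameras puts the tin's axis at (0.510, -0.030) and the stand's at (0.511, -0.029), about 1 mm apart. The tin looks upright in the last close-up.
- **Stand and bystanders:** the stand stayed within 0.5 mm. Comparing the first and last pictures shows no change at the cup or the jar. From above the arm hides the timer, but the scene camera shows no change there.
- **Disagreement:** the scene camera on its own put the tin several millimetres (up to about 5) towards that camera. It also made the tin look slightly small and low: the fitted top was at 112 mm, not 118 mm. I relied on the top camera and the fingertip contact position, which agreed within about 1–2 mm.

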